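# Refill the carton dispenser, close its cover and return the stock tag

### The job

Refill the red dispenser on the bench: lay every small carton that is on the bench crosswise in its sloping lane so that they slide down to the stop in one row. Then close it with the loose cover: tilt the cover to hook one end under the steel lip at the low end, and lower the other end gently until it lies flat on the ledges. Slide the stock tag from its wooden stand fully into the holder on the dispenser's side to show that it is full (the tag may be moved at any time), and leave the can, the wrench and the mug alone.

Things in the scene. Friction and masses are not known exactly. Their poses are not given: they have to be found in the camera images.
- dispenser: red steel gravity dispenser for cartons, fixed, 224 (x) x 116 (y) mm, 120 mm high to its ledges. Origin under its centre; x points from its low end (lip and outlet, towards the robot) to its high end, z up. Open on top from x = -90 to +92 mm, 90 mm wide: that is where cartons go in. The ledges are the tops of the side walls and of the far wall.
- lane: smooth steel lane in the dispenser, sloping down 20 degrees to its stop. Origin on its floor at the stop's face, mid-width; x up the slope, y across, z square to the floor. 190 mm long, 90 wide; stop 26 mm high. Cartons lie across it (long side along y) and slide down by themselves (friction about 0.1). At x = 148 mm the floor is 39 mm below the ledges. Five cartons fill x = 0 to 130 mm.
- ledge (a point): centre of the cover's pocket, at the height of the ledges (120 mm above the bench); axes as the dispenser's. Seen from here the pocket is 208 mm long between the near wall (x = -104 mm) and the far guard (x = +104) and 108 mm wide between the side guards (y = -54, +54). Far and side guards stand 8 mm above the ledges.
- lip (a point): middle of the free edge of the lip, on its underside: a 4 mm steel strip, 114 mm wide across the low end, reaching 14 mm inwards from the near wall and standing 13 mm clear above the ledges; axes as the dispenser's, the near wall is at x = -14 mm from here
- holder (a point): middle of the floor of the tag holder on the dispenser's +y side, 85 mm above the bench; slot 64 mm (x) by 9 mm (y), 40 mm deep, open at the top; axes as the dispenser's
- cover_grip (a point): centre of the black handle block on the flat aluminium cover. The cover is a plate 200 (x) x 100 (y) x 6 mm, loose, 250 g, lying on the bench handle up; the block is 14 (x) x 60 (y) mm and stands 40 mm above the plate at its middle. This point is 30 mm above the plate's underside. z is square to the plate. Both ends of the plate are alike, and either may be hooked.
- cover_edge_a (a point): middle of the lower edge of the cover's end at -x (100 mm from its centre, underside)
- cover_edge_b (a point): middle of the lower edge of the cover's end at +x (100 mm from its centre, underside)
- tag_grip (a point): centre of the grey grip bar of the stock tag, 60 (x) x 12 (y) x 30 (z) mm, z up. Below the bar is a white plastic blade 60 x 5 x 78 mm; the whole tag is 108 mm tall and this point is 93 mm above its foot. Both faces are alike. 50 g.
- tag_foot (a point): middle of the foot of the tag's blade
- stand: small fixed wooden block 84 x 44 x 40 mm in which the tag stands at the start, in a slot 32 mm deep whose floor is 8 mm above the bench. Origin under its centre; the slot runs along x
- spray_can: bystander: grey spray can, 60 mm wide, 170 mm tall; origin under its centre
- wrench: bystander: steel wrench lying on the bench
- mug: bystander: white mug, 95 mm tall; origin under its centre
- carton0_mid (a point): centre of a small cardboard parts carton, 26 x 84 x 26 mm (x, y, z), about 60 g, loose, lying on the bench; its y axis is its long side; may be absent (None). Three to five cartons are there.
- carton1_mid (a point): centre of a small cardboard parts carton, 26 x 84 x 26 mm (x, y, z), about 60 g, loose, lying on the bench; its y axis is its long side; may be absent (None). Three to five cartons are there.
- carton2_mid (a point): centre of a small cardboard parts carton, 26 x 84 x 26 mm (x, y, z), about 60 g, loose, lying on the bench; its y axis is its long side; may be absent (None). Three to five cartons are there.
- carton3_mid (a point): centre of a small cardboard parts carton, 26 x 84 x 26 mm (x, y, z), about 60 g, loose, lying on the bench; its y axis is its long side; may be absent (None). Three to five cartons are there.
- carton4_mid (a point): centre of a small cardboard parts carton, 26 x 84 x 26 mm (x, y, z), about 60 g, loose, lying on the bench; its y axis is its long side; may be absent (None). Three to five cartons are there.

How it is judged:
By the outcome, as a careful person would: the job done as asked, in the order asked, and still so for the second after the job is handed in, with the robot touching nothing.
Of carton0, carton1, carton2, carton3, carton4 only 3 to 5 are there at a start; the rules pass over those that are not, and their reading is None.
At some moment in a run one of carton0, carton1, carton2, carton3, carton4 may be knocked a few centimetres aside while the robot is not near it.
It also fails if it takes over 210 s, if anything falls off the work surface, if the arm or the gripper's body presses on something with over 40 N, if the wrist force passes 120 N, or if a joint passes its speed limit or range.

### The arm

A 7-joint arm with a two-finger parallel gripper is mounted at the origin on the work surface. World frame = base frame: x ahead of the robot, y to its left, z up, the work surface at z = 0. Lengths are in mm, angles in degrees, forces in N, time in s.
With the tool pointing down it reaches from about 425 to 1025 mm from the base axis. Payload 9.4 kg.
Tool frame: the origin (TCP) lies at the very end of the fingers, on their centre line; the grasp point (between the pads) lies robot.pinch_z behind it (robot.pinch_z is the distance from the TCP to the grasp point, in mm); y points along the fingers, z is the direction in which the jaws open and shut, and the axes are right-handed (so a half turn about y gives the same grasp; the last joint's range is limited). The gripper opens to 85 mm and grips with 20 to 120 N. Pads are 22 mm wide; open, the fingers measure 114 mm over their backs; the gripper's body (76 mm by 85 mm) begins 54 mm behind the grasp point. The pads swing forward as they close: fully open they stand 13 mm farther back than shut.
Start: joints at [71.522, 34.337, -0.143, 91.639, 0.103, 54.024, -4.572], TCP at [176.406, -703.21, 231.275] pointing down, gripper open.
Joint ranges: [-147.43, 147.43], [-19.82, 112.94], [-74.19, 73.91], [6.32, 146.72], [-59.91, 239.91], [6.04, 106.73], [-150.56, 150.56]. Speed limits (degrees/s): [127.2, 127.2, 172.46, 172.46, 180, 180, 180].

### API

Orientations are given as a 3x3 rotation matrix whose columns are the frame's x, y, z axes.
In Python, from bench import robot gives the robot as it stands. Calls block until the motion is done:
- robot.movep(position, orientation): joint-space move of the TCP to a pose.
- robot.movel(position, rotation=None, max_speed=150, stop_force=None): straight line of the TCP; rotation=None keeps the orientation; max_speed is the mean speed in mm/s. With stop_force (N) it stops when the force on the tool has changed by that much, and returns True; else False.
- robot.goto_joints(angles): joint-space move.
- robot.grip(opening): opening from 0.0 (shut) to 1.0 (fully open); the grip force is fixed at half the most; returns when the fingers have stopped.
- robot.wait(seconds).
- robot.ik(position, orientation): joint angles nearest the present ones, or None.
- robot.grab_frame(name): name is "scene" or "top" or "wrist"; returns a dict with "img" (384x512x3 uint8, red, green, blue), "fx", "fy", "cx", "cy" (pixels), "dist_coeffs" ([k1, k2, p1, p2, k3] as OpenCV has them; the pictures are not rectified), "position" and "rotation" of the camera in the world; the wrist camera has in their place "T_tool_cam" (4x4, takes a point from camera to tool coordinates, whose origin is the TCP and whose axes are the tool frame's). Camera axes: x right, y down, z forward; pixel columns grow to the right and rows downward; lengths in mm; the calibration is good to about 2 mm. A picture is of the moment at which its call begins: read the wrist's pose just before it. There is no depth.
A pose or a line that the arm cannot do raises robot.IKError and nothing moves.
- robot.close_job(): hands the job in, once; it reports no verdict.
Readings, each from a call of its own:
- robot.current_t(): time.
- robot.current_joint_pos(): joint angles.
- robot.current_joint_velocities(): joint speeds.
- robot.current_tau(): joint torques, N m.
- robot.current_position(): TCP position.
- robot.current_ee_rot(): TCP orientation.
- robot.current_contact_force(): force on the tool from outside, world axes, zero at the start.
- robot.current_ft_torque(): the same for the moment, N m.
- robot.current_grip_width(): opening from 0.0 (shut) to 1.0 (fully open).
Only numpy, scipy, OpenCV 4.12 (cv2) and the standard library are available. Lean on these libraries where they do the work, as an engineer would, in place of code of your own. Each camera call takes 0.05 s, during which the arm holds its last target.

## Working session

There is one attempt and no reset: what is moved stays moved. The work goes in short steps, each a Python script; the robot and the scene stay as the last script left them, time stands still between calls to the robot, and variables do not carry over. Pictures are saved under pics/ and viewed, and the job is handed in when it is done.

```bash
ls -la; mkdir -p pics; python3 - <<'E'
from bench import robot
import cv2
for n in ["scene","top","wrist"]:
    f=robot.grab_frame(n); cv2.imwrite(f"pics/{n}0.png",f["img"][:,:,::-1])
    print(n,{k:v for k,v in f.items() if k!="img"})
print(robot.pinch_z,robot.current_t(),robot.current_position(),robot.current_ee_rot(),robot.current_grip_width())
E
```

```text
total 12
drwxr-xr-x  3 agent agent 4096 Dec  5 23:35 .
drwxr-xr-x 23 root  root  4096 Dec  5 23:35 ..
drwxr-xr-x  2 agent agent 4096 Dec  5 23:35 pics
scene {'fx': 350.0617101953399, 'fy': 350.0617101953399, 'cx': 256.4849088023872, 'cy': 189.95455280344913, 'dist_coeffs': array([-0.00117591,  0.        ,  0.        ,  0.        ,  0.        ]), 'position': array([1239.62733968,  103.84169265,  742.4272083 ]), 'rotation': array([[-0.15472977,  0.63313467, -0.75841887],
       [ 0.98786554,  0.08871446, -0.12748102],
       [-0.01342993, -0.76894098, -0.6391787 ]])}
top {'fx': 395.90920831643496, 'fy': 395.90920831643496, 'cx': 262.58967482789245, 'cy': 188.04769035979254, 'dist_coeffs': array([-0.0458332,  0.       ,  0.       ,  0.       ,  0.       ]), 'position': array([ 381.64422515,  -18.63826897, 1171.92308272]), 'rotation': array([[-0.00105285, -0.99462618,  0.10352614],
       [-0.99997893,  0.00171031,  0.00626214],
       [-0.00640555, -0.10351737, -0.99460702]])}
wrist {'fx': 289.4620837403369, 'fy': 289.4620837403369, 'cx': 254.9737126861434, 'cy': 190.9437731413108, 'dist_coeffs': array([-0.01098665,  0.        ,  0.        ,  0.        ,  0.        ]), 'T_tool_cam': array([[-5.45017036e-04,  9.47624724e-01,  3.19385480e-01,
        -8.12669750e+01],
       [ 4.82075309e-04, -3.19385241e-01,  9.47624839e-01,
        -1.42969775e+02],
       [ 9.99999735e-01,  6.70439534e-04, -2.82756085e-04,
        -5.23168112e-01],
       [ 0.00000000e+00,  0.00000000e+00,  0.00000000e+00,
         1.00000000e+00]])}
18.700000000000003 0.15 [ 176.32634391 -702.88269397  230.62049104] [[-9.69934100e-01 -3.89229549e-04  2.43367399e-01]
 [-2.43367685e-01  1.09913917e-03 -9.69933483e-01]
 [ 1.10032131e-04 -9.99999320e-01 -1.16081845e-03]] 0.9970228157696173
```

View pics/scene0.png

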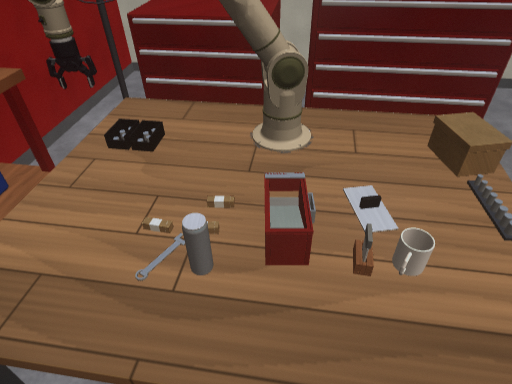

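View pics/top0.png

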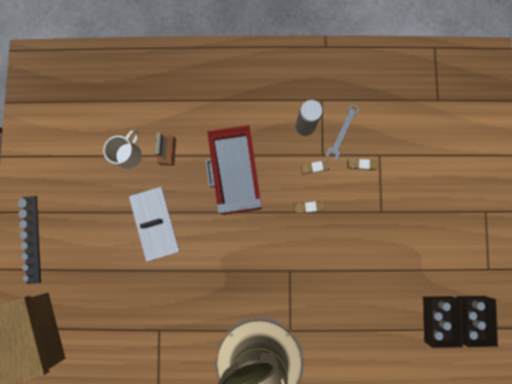

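View pics/wrist0.png

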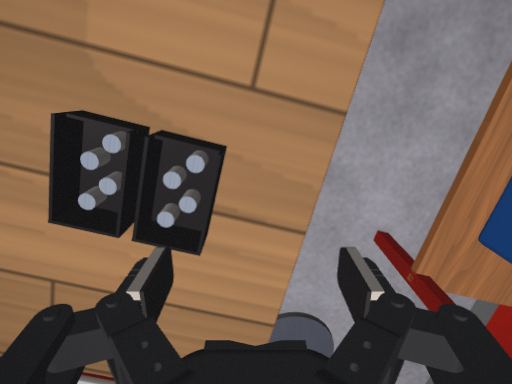

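```bash
cat > h.py <<'E'
from bench import robot
import numpy as np, cv2
def frame(n):
    if n=="wrist":
        p=np.array(robot.current_position());R=np.array(robot.current_ee_rot())
        f=robot.grab_frame(n);T=f["T_tool_cam"]
        f["position"]=p+R@T[:3,3];f["rotation"]=R@T[:3,:3]
    else: f=robot.grab_frame(n)
    f["K"]=np.array([[f["fx"],0,f["cx"]],[0,f["fy"],f["cy"]],[0,0,1.]])
    return f
def rays(f,uv):
    u=cv2.undistortPoints(np.array(uv,float).reshape(-1,1,2),f["K"],np.array(f["dist_coeffs"]))[:,0]
    return np.c_[u,np.ones(len(u))]@np.array(f["rotation"]).T
def toplane(f,uv,z):
    d=rays(f,uv);return f["position"]+d*((z-f["position"][2])/d[:,2])[:,None]
def proj(f,P):
    R=np.array(f["rotation"]).T
    rv,_=cv2.Rodrigues(R);return cv2.projectPoints(np.array(P,float).reshape(-1,1,3),rv,-R@f["position"],f["K"],np.array(f["dist_coeffs"]))[0][:,0]
def save(f,name,crop=None,s=1):
    im=f["img"][:,:,::-1]
    if crop: im=im[crop[1]:crop[3],crop[0]:crop[2]]
    cv2.imwrite("pics/"+name+".png",cv2.resize(im,None,fx=s,fy=s,interpolation=cv2.INTER_CUBIC))
def down(a):
    # tool y down; jaw axis z at world yaw a(deg)
    a=np.radians(a);z=np.array([np.cos(a),np.sin(a),0]);y=np.array([0,0,-1.]);return np.c_[np.cross(y,z),y,z]
E
python3 - <<'E'
from h import *
f=frame("top"); save(f,"top1",(90,90,290,240),4); save(f,"top2",(280,90,400,220),5)
f=frame("scene"); save(f,"sc1",(120,160,440,290),2.5)
E
```

```text
(no output)
```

View pics/top1.png

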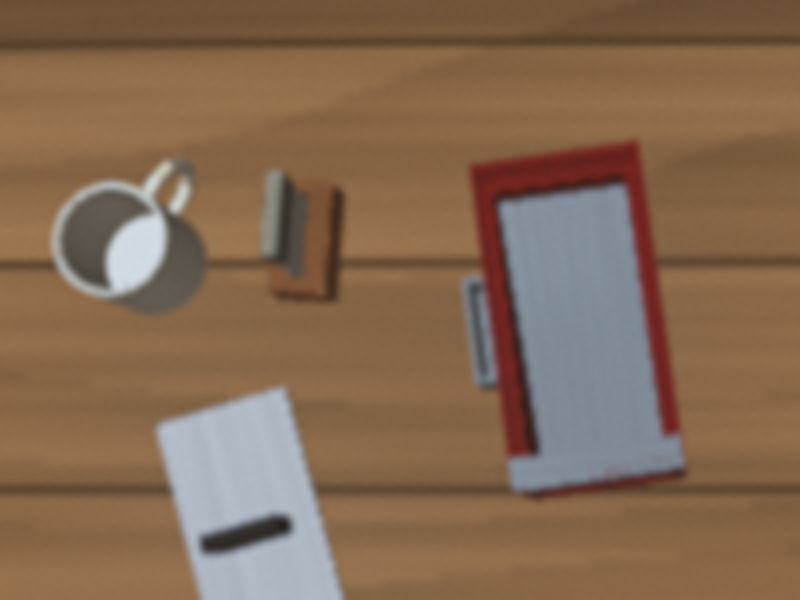

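View pics/top2.png

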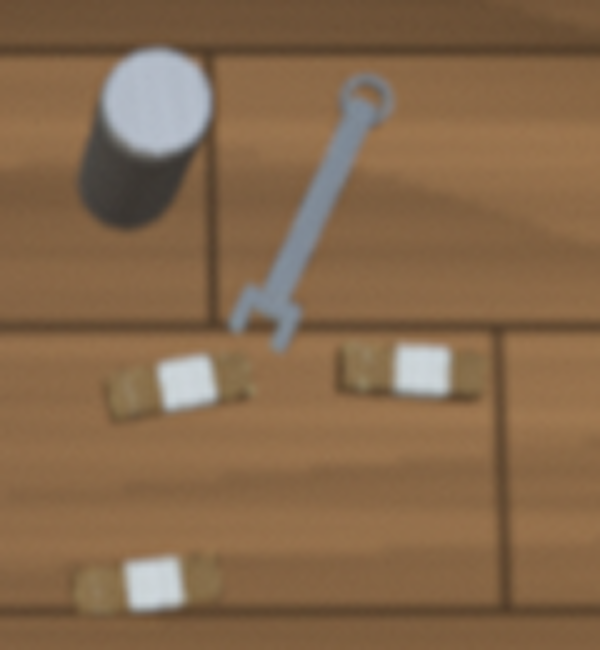

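View pics/sc1.png

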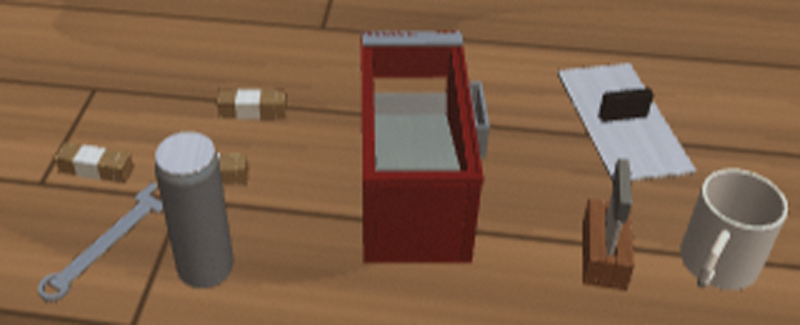

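```bash
python3 - <<'E'
from h import *
f=frame("top")
T=lambda x,y:(90+x/4,90+y/4)
def P(n,uv,z): print(n,np.round(toplane(f,uv,z)[:,:2],1).tolist())
# dispenser outer corners at guard top 128 (upper ones), low end
P("disp",[T(472,165),T(637,142),T(685,475),T(512,492)],128)
P("holder",[T(462,278),T(482,276),T(495,386),T(478,388)],125)
P("cover",[T(157,425),T(285,388)],6);P("handle",[T(202,545),T(290,524)],46)
P("tag",[T(268,172),T(290,172),T(284,258),T(262,255)],116)
P("stand",[T(340,185),T(335,298),T(275,295)],40)
T=lambda x,y:(280+x/5,90+y/5)
P("c",[T(188,382),T(423,370),T(155,583)],26)
for a in (0,90,-90,180): 
  print(a,[robot.ik([540,y,300],down(a)) is not None for y in (60,250,-150)])
E
```

```text
disp [[644.7, 135.1], [660.1, 23.8], [435.4, -8.5], [424.3, 105.6]]
holder [[567.9, 141.1], [569.2, 127.7], [495.0, 118.0], [493.7, 129.4]]
cover [[479.1, 385.6], [506.7, 290.3]]
handle [[390.0, 336.5], [405.0, 273.7]]
tag [[643.5, 276.9], [643.5, 261.7], [583.7, 264.2], [585.9, 279.3]]
stand [[652.4, 244.8], [568.7, 246.4], [571.0, 290.4]]
c [[564.4, -172.5], [571.3, -310.7], [446.7, -151.6]]
0 [True, True, True]
90 [True, True, True]
-90 [True, True, True]
180 [True, True, True]
```

```bash
python3 - <<'E'
from h import *
for p in ([564,-172,150],[571,-310,150],[446,-151,150],[580,70,200],[400,305,150],[610,270,200]):
  for a in (0,90,-90,180):
    q=robot.ik(p,down(a)); print(p,a,None if q is None else np.round(q,0))
print(robot.current_joint_pos())
E
```

```text
[564, -172, 150] 0 [ 27.  32. -22. 113.  19.  38.  -7.]
[564, -172, 150] 90 [ 39.  37. -42. 112.  35.  44.  67.]
[564, -172, 150] -90 [ 11.  31.   0. 114.  -0.  35. -78.]
[564, -172, 150] 180 [  -6.   33.   27.  115.  -24.   37. -144.]
[571, -310, 150] 0 [ 36.  35. -19. 105.  16.  42.   8.]
[571, -310, 150] 90 [ 50.  40. -42. 104.  35.  49.  81.]
[571, -310, 150] -90 [ 22.  34.   3. 106.  -2.  39. -64.]
[571, -310, 150] 180 [   6.   37.   27.  107.  -25.   42. -133.]
[446, -151, 150] 0 [ 28.  26. -21. 128.  19.  29.  -8.]
[446, -151, 150] 90 [ 42.  29. -41. 127.  34.  35.  65.]
[446, -151, 150] -90 [ 11.  25.   1. 129.  -1.  27. -78.]
[446, -151, 150] 180 [  -6.   26.   25.  130.  -24.   28. -142.]
[580, 70, 200] 0 [  7.  29. -28. 111.  19.  44. -32.]
[580, 70, 200] 90 [ 20.  34. -48. 110.  33.  50.  45.]
[580, 70, 200] -90 [  -6.   27.   -9.  112.    6.   42. -109.]
[580, 70, 200] 180 [ 27.  40. -63. 110.  43.  58. 125.]
[400, 305, 150] 0 [-11.  33. -47. 123.  38.  40. -84.]
[400, 305, 150] 90 [  1.  43. -69. 122.  52.  53.  -9.]
[400, 305, 150] -90 [ -51.   27.   10.  125.  -10.   29. -123.]
[400, 305, 150] 180 [ -2.  40. -63. 122.  49.  49.  84.]
[610, 270, 200] 0 [ -2.  38. -43. 100.  31.  55. -58.]
[610, 270, 200] 90 [  7.  45. -62.  99.  44.  64.  21.]
[610, 270, 200] -90 [ -20.   33.  -13.  101.   10.   48. -128.]
[610, 270, 200] 180 [  8.  46. -63.  99.  45.  65. 110.]
[71.52166201 34.35611319 -0.14304582 91.65190394  0.10295403 54.02593728
 -4.57193449]
```

```bash
python3 - <<'E'
from h import *
robot.movep([520,-330,280],down(0)); print(robot.current_t())
f=frame("wrist"); save(f,"w1",None,1.5)
E
```

```text
2.15
```

View pics/w1.png

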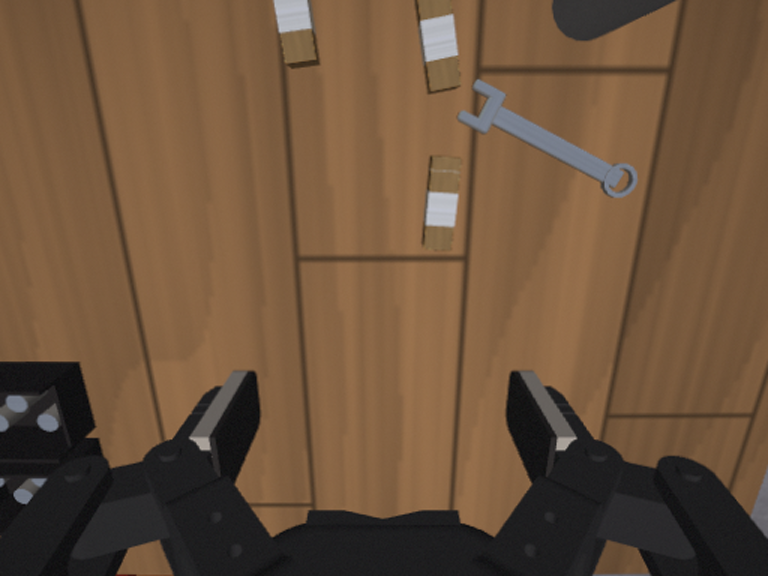

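```bash
python3 - <<'E'
from h import *
robot.movep([520,-250,280],down(0)); print(robot.current_t())
f=frame("wrist"); save(f,"w2",(120,0,400,210),2.8); np.savez("w2.npz",**{k:v for k,v in f.items()})
E
```

```text
2.6167
```

View pics/w2.png

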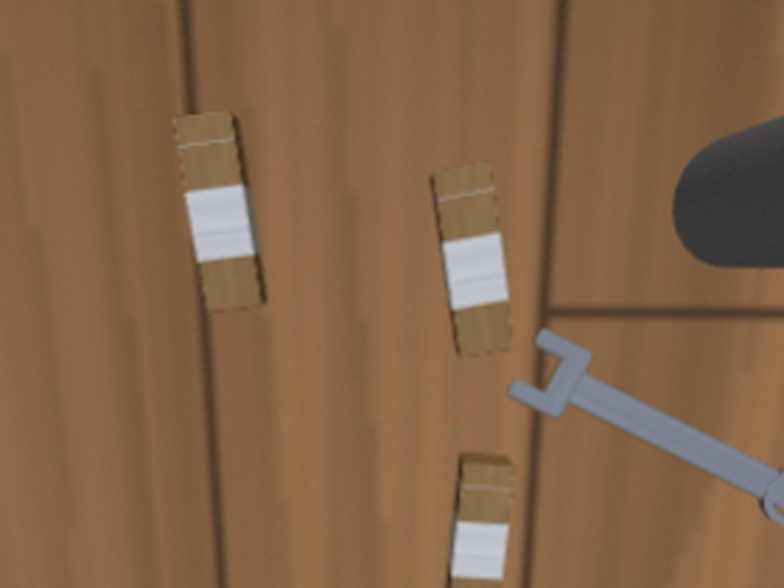

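```bash
cat > lab.py <<'E'
from h import *
def labels(f,roi=None):
    hsv=cv2.cvtColor(f["img"],cv2.COLOR_RGB2HSV)
    m=((hsv[...,1]<60)&(hsv[...,2]>170)).astype(np.uint8)
    out=[]
    for c in cv2.findContours(m,cv2.RETR_EXTERNAL,cv2.CHAIN_APPROX_NONE)[0]:
        if cv2.contourArea(c)<120: continue
        p=toplane(f,c[:,0].astype(float),26.)[:,:2].astype(np.float32)
        (cx,cy),(w,h),a=cv2.minAreaRect(p)
        # side ends: long-axis direction: label is ~26 x ~32
        b=cv2.boxPoints(((cx,cy),(w,h),a)); e=b[1]-b[0]; g=b[2]-b[1]
        y=e if abs(e[1])>abs(e[0]) else g
        y=y*np.sign(y[1]); print("label",np.round([cx,cy,w,h],1),"yaw_y",round(float(np.degrees(np.arctan2(y[1],y[0]))),1))
E
python3 - <<'E'
from lab import *
f=dict(np.load("w2.npz")); labels(f)
def C(n,pts,f):
    q=toplane(f,pts,26.)[:,:2]; print(n,np.round(q.mean(0),1),"sides",[round(float(np.linalg.norm(q[i]-q[(i+1)%4])),1) for i in range(4)],
     "yaw",np.round(np.degrees(np.arctan2(*( (q[0]+q[1]-q[2]-q[3])[::-1]))),1))
T=lambda x,y:(120+x/2.8,y/2.8)
C("A",[T(176,119),T(233,111),T(260,302),T(208,311)],f)
C("B",[T(433,172),T(490,165),T(510,348),T(459,356)],f)
print(robot.current_position())
E
```

```text
label [ 571.7 -308.7   29.5   26.4] yaw_y 85.7
label [ 564.2 -170.5   25.9   29.3] yaw_y 100.7
label [ 445.8 -149.7   25.6   29.4] yaw_y 97.5
label [ 785.6 -123.9   80.1   83. ] yaw_y 65.4
A [ 446.6 -146.1] sides [25.6, 81.6, 25.2, 82.6] yaw 96.0
B [ 563.3 -167.4] sides [25.7, 81.7, 24.7, 82.7] yaw 99.7
[ 519.87892221 -250.6248417   280.09343102]
```

```bash
python3 - <<'E'
from h import *
robot.movep([540,-10,330],down(8)); print(robot.current_t())
f=frame("wrist"); save(f,"w3",(60,0,450,280),2.0); np.savez("w3.npz",**{k:v for k,v in f.items()})
E
```

```text
3.6333
```

View pics/w3.png

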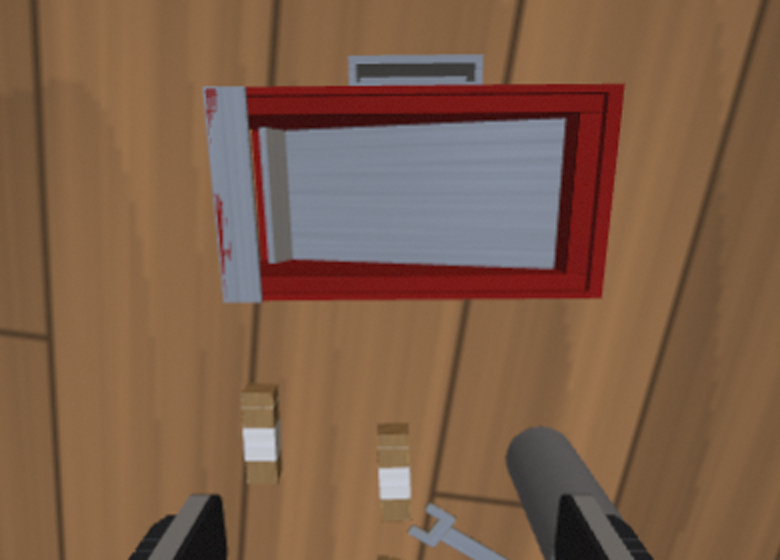

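```bash
python3 - <<'E'
from h import *
f=dict(np.load("w3.npz")); print(f["position"])
T=lambda x,y:(60+x/2,y/2)
def C(n,pts,z):
    q=toplane(f,[T(*p) for p in pts],z)[:,:2]; k=len(q);print(n,np.round(q,1).tolist(),"sides",[round(float(np.linalg.norm(q[i]-q[(i+1)%k])),1) for i in range(k)])
    return q
def yaw(v): return round(float(np.degrees(np.arctan2(v[1],v[0]))),2)
o=C("outer128",[(602,297),(623,84)],128); g=C("guard inner top128",[(588,294),(606,93)],128)
l=C("lip137",[(204,88),(246,87),(261,302),(224,302)],137)
a=C("ledge inner120",[(580,113),(567,271),],120)
h=C("holder125",[(348,56),(483,55),(482,83),(350,85)],125); hi=C("hold inner125",[(357,64),(475,63)],125)
print("yaw y-90",yaw(o[1]-o[0])-90, yaw(l[0]-l[3])-90,yaw(l[1]-l[2])-90,"holder",yaw(h[1]-h[0]),yaw(hi[1]-hi[0]))
c_hi=o.mean(0);c_lo=(l[0]+l[3])/2; print(c_hi,c_lo,np.linalg.norm(c_hi-c_lo),yaw(c_hi-c_lo),"centre",(c_hi+c_lo)/2)
hsv=cv2.cvtColor(f["img"],cv2.COLOR_RGB2HSV)
m=(((hsv[...,0]<6)|(hsv[...,0]>174))&(hsv[...,1]>150)).astype(np.uint8)
c=max(cv2.findContours(m,cv2.RETR_EXTERNAL,cv2.CHAIN_APPROX_NONE)[0],key=cv2.contourArea)[:,0].astype(float)
q=toplane(f,c,128)[:,:2].astype(np.float32)
print(cv2.minAreaRect(q))
E
```

```text
[527.73634283  69.75887245 472.38618049]
outer128 [[662.1, 25.0], [644.4, 138.8]] sides [115.2, 115.2]
guard inner top128 [[653.3, 25.6], [636.4, 133.3]] sides [109.0, 109.0]
lip137 [[424.4, 105.1], [446.2, 108.5], [461.7, -4.1], [440.2, -7.0]] sides [22.1, 113.6, 21.7, 113.2]
ledge inner120 [[627.1, 122.9], [640.2, 36.5]] sides [87.4, 87.4]
holder125 [[496.4, 132.2], [567.7, 142.6], [569.6, 129.2], [499.0, 118.5]] sides [72.0, 13.5, 71.4, 14.0]
hold inner125 [[501.6, 129.1], [564.1, 138.2]] sides [63.2, 63.2]
yaw y-90 8.819999999999993 8.030000000000001 7.829999999999998 holder 8.27 8.33
[653.22752731  81.9227912 ] [432.31499258  49.02368651] 223.34882826778679 8.47 centre [542.77125994  65.47323885]
((552.53759765625, 67.35641479492188), (202.97023010253906, 115.56649017333984), 8.31275463104248)
```

```bash
cat > pick.py <<'E'
from lab import *
YAW=8.3; DC=np.array([542.7,65.5,0.]); c,s=np.cos(np.radians(YAW)),np.sin(np.radians(YAW))
RD=np.array([[c,-s,0],[s,c,0],[0,0,1.]])
def disp(x,y,z): return DC+RD@np.array([x,y,z],float)
def tilt(t,yaw=YAW):  # jaws along +x tilted up by t deg
    c,s=np.cos(np.radians(yaw)),np.sin(np.radians(yaw));C,S=np.cos(np.radians(t)),np.sin(np.radians(t))
    z=np.array([C*c,C*s,S]);y=np.array([S*c,S*s,-C]);return np.c_[np.cross(y,z),y,z]
def pick(lab,yaw_y):
    u=np.array([np.cos(np.radians(yaw_y)),np.sin(np.radians(yaw_y))]);p=np.array(lab)+4*u
    R=down(yaw_y-90)
    robot.grip(.7)
    robot.movep([*p,150],R); robot.movel([*p,30],max_speed=200)
    st=robot.movel([*p,3],max_speed=40,stop_force=10); print("stop",st,robot.current_position())
    robot.grip(0); print("w",robot.current_grip_width(),robot.current_position()[2])
    robot.movel([*p,230],max_speed=250); print("w",robot.current_grip_width())
def lanept(lx,h):
    xs=-88+lx*np.cos(np.radians(20)); z=81-(148-lx)*np.sin(np.radians(20))
    n=np.array([-np.sin(np.radians(20)),0,np.cos(np.radians(20))]); q=np.array([xs,0,z])+h*n
    return disp(*q)
def place(lx=125,h=6):
    R=tilt(20)
    robot.movep(lanept(lx,120),R)
    robot.movel(lanept(lx,30),max_speed=200)
    print("stop",robot.movel(lanept(lx,h),max_speed=40,stop_force=8),robot.current_position(),"want",lanept(lx,h))
    robot.grip(.5)
    robot.movel(lanept(lx,110),max_speed=120); print("t",robot.current_t())
E
python3 - <<'E'
from pick import *
pick([445.8,-149.7],97)
f=frame("wrist"); save(f,"w4")
E
```

```text
stop False [ 445.26180685 -145.67027743    2.93901298]
w 0.29046687510642094 3.4134072621874214
w 0.2925097369096919
```

View pics/w4.png

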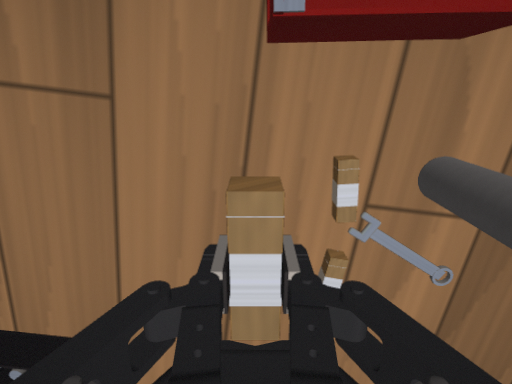

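```bash
python3 - <<'E'
from pick import *
f=frame("wrist");p=robot.current_position();R=robot.current_ee_rot()
q=toplane(f,[(255,191),(257,346)],p[2]+23); print((q-p)@R)
place()
save(frame("top"),"t1",(190,100,380,230),4); save(frame("wrist"),"w5")
E
```

```text
[[-4.21981064e+01 -2.29487984e+01 -1.14322149e+00]
 [ 4.54295351e+01 -2.30524174e+01 -3.62229104e-02]]Traceback (most recent call last):
  File "<stdin>", line 4, in <module>
  File "pick.py", line 23, in place
    robot.movel(lanept(lx,30),max_speed=200)
    ~~~~~~~~~~~^^^^^^^^^^^^^^^^^^^^^^^^^^^^^
bench.IKError: the arm cannot follow that straight line within its joint ranges
```

```bash
python3 - <<'E'
from pick import *
np.set_printoptions(precision=0,suppress=True)
print(robot.current_joint_pos(),robot.current_position())
for t in (20,15,10):
  for h in (110,60,30,6):
    R=tilt(t); R2=R@np.diag([-1,1,-1])
    print(t,h,robot.ik(lanept(125,h),R),robot.ik(lanept(125,h),R2),robot.ik(lanept(148,h),R))
E
```

```text
[-10.  20.  -5. 133.  31.   8. -36.] [531.  63. 186.]
20 110 [ -6.  22. -11. 133.  50.   8. -56.] [ 15.  25. -39. 132.  71.  20. 104.] [ -9.  22.  -7. 130.  30.   9. -36.]
20 60 [ 23.  36. -52. 132.  88.  31. -91.] [ -6.  28. -11. 133.  98.   7.  77.] [ -6.  28. -11. 130.  74.   7. -79.]
20 30 [ 27.  45. -63. 131.  93.  43. -94.] [-10.  31.  -5. 134. 136.   7.  39.] [ 22.  40. -52. 129.  89.  34. -91.]
20 6 [ 27.  49. -63. 131.  96.  45. -96.] [ -9.  34.  -7. 133. 141.   9.  34.] [ 27.  49. -63. 128.  93.  45. -92.]
15 110 [ -3.  23. -14. 129.  28.  15. -33.] [ 31.  36. -65. 127.  66.  40. 108.] [ -1.  23. -17. 126.  28.  18. -33.]
15 60 [ -9.  28.  -6. 130.  31.   8. -36.] [ 26.  39. -58. 128.  75.  37. 102.] [ -7.  28.  -9. 127.  30.  12. -34.]
15 30 [ -6.  32. -11. 130.  59.   8. -64.] [ 28.  46. -63. 128.  81.  43.  97.] [ -9.  31.  -6. 127.  33.   8. -38.]
15 6 [ -6.  34. -11. 129.  76.   8. -81.] [ 27.  49. -63. 127.  85.  45.  94.] [ -5.  34. -11. 126.  57.   9. -61.]
10 110 [  4.  24. -23. 125.  27.  24. -32.] [ -49.   32.   53.  128.  -55.   32. -126.] [  6.  25. -26. 122.  27.  27. -32.]
10 60 [ -3.  29. -15. 126.  28.  18. -33.] [ 30.  45. -68. 124.  68.  48. 108.] [ -1.  30. -17. 123.  28.  21. -32.]
10 30 [ -5.  32. -11. 126.  29.  14. -33.] [ -34.   36.   31.  128.  -59.   20. -125.] [ -3.  32. -14. 123.  28.  18. -32.]
10 6 [ -7.  35.  -9. 126.  30.  12. -34.] [ -27.   36.   20.  127.  -53.   14. -132.] [ -5.  35. -11. 122.  29.  15. -33.]
```

```bash
sed -i 's/def place(lx=125,h=6):/def place(lx=135,h=7):/; s/R=tilt(20)$/R=tilt(11)/' pick.py; python3 - <<'E'
from pick import *
try:
  place()
finally:
  print(robot.current_joint_pos())
save(frame("top"),"t1",(190,100,380,230),4); save(frame("wrist"),"w5")
E
```

```text
stop False [578.66896098  70.84946265  82.96870211] want [578.78242738  70.76385689  83.13158648]
t 12.3083
[  4.24326211  24.57603449 -23.75487668 124.70836811  28.39937594
  24.16976561 -33.52727842]
```

View pics/t1.png

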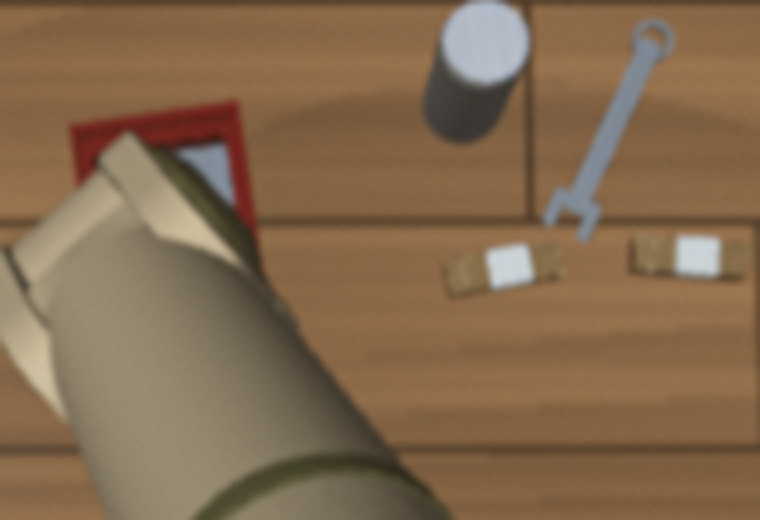

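View pics/w5.png

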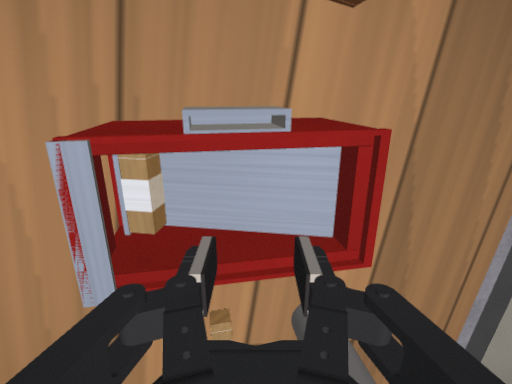

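```bash
python3 - <<'E'
from pick import *
robot.movep([520,-250,280],down(0)); labels(frame("wrist"))
E
```

```text
label [ 571.8 -308.6   29.9   26.8] yaw_y 85.8
label [ 564.2 -170.2   26.3   30.1] yaw_y 101.0
label [ 786.6 -122.6   84.    82.3] yaw_y 90.4
```

```bash
python3 - <<'E'
from pick import *
pick([564.2,-170.3],100.5)
place()
save(frame("wrist"),"w6")
robot.movep([520,-330,280],down(0)); f=frame("wrist"); labels(f); save(f,"w7")
E
```

```text
stop False [ 563.52170366 -166.26045661    2.96298433]
w 0.29502177955536557 3.4488264656146668
w 0.2908600617137291
stop False [578.65913179  70.9530386   82.97536711] want [578.78242738  70.76385689  83.13158648]
t 21.3333
label [ 571.8 -308.5   29.9   26. ] yaw_y 86.0
```

View pics/w6.png

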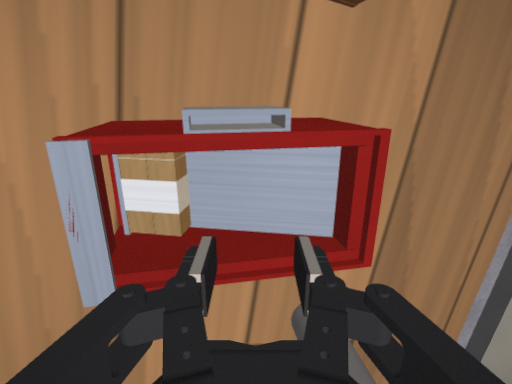

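View pics/w7.png

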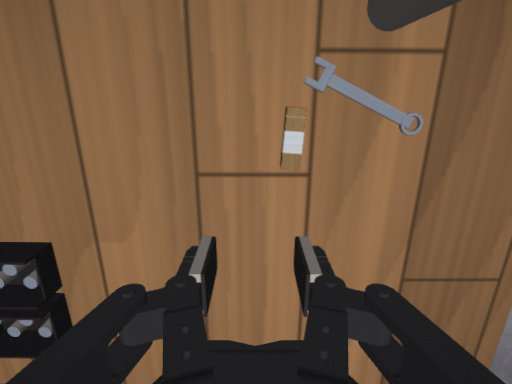

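```bash
python3 - <<'E'
from pick import *
pick([571.8,-308.6],86)
place()
save(frame("wrist"),"w8")
robot.movep([440,240,300],down(15)); f=frame("wrist"); save(f,"w9",None,1.5); np.savez("w9.npz",**f)
print(robot.current_t())
E
```

```text
stop False [ 572.15917829 -304.50133216    2.97356049]
w 0.292109827254713 3.448952970576565
w 0.2921245839875927
stop False [578.68009124  70.88522707  82.99275271] want [578.78242738  70.76385689  83.13158648]
t 30.9583
31.9917
```

View pics/w8.png

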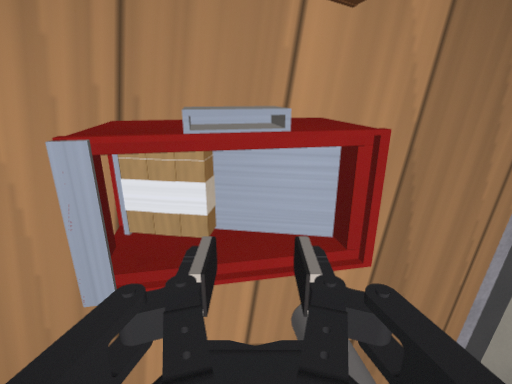

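View pics/w9.png

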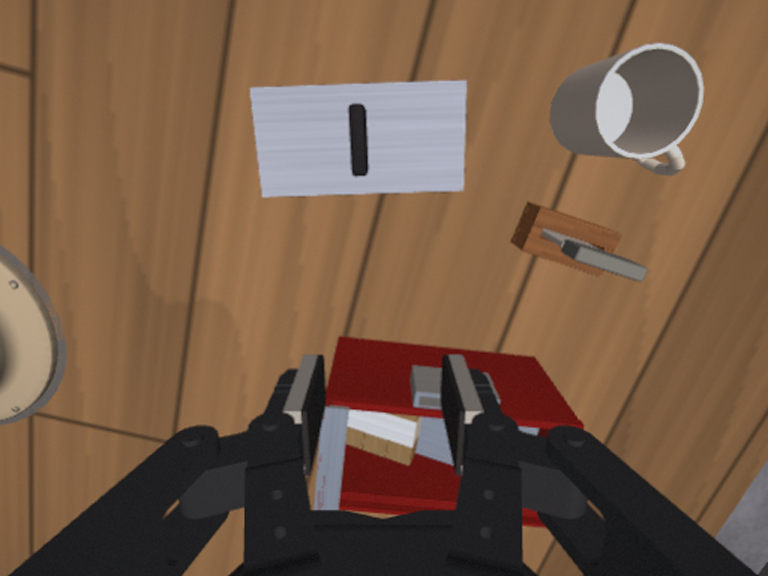

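```bash
python3 - <<'E'
from h import *
f=dict(np.load("w9.npz"))
T=lambda x,y:(x/1.5,y/1.5)
def C(n,pts,z):
    q=toplane(f,[T(*p) for p in pts],z)[:,:2]; k=len(q);print(n,np.round(q,1).tolist(),np.round(q.mean(0),1),"sides",[round(float(np.linalg.norm(q[i]-q[(i+1)%k])),1) for i in range(k)])
    return q
def yaw(v): return round(float(np.degrees(np.arctan2(v[1],v[0]))),2)
p=C("plate",[(250,88),(466,80),(464,190),(263,197)],6); print(yaw(p[1]-p[0]),yaw(p[2]-p[3]),yaw(p[0]-p[3])-90,yaw(p[1]-p[2])-90)
h=C("handle top",[(350,104),(365,104),(368,176),(353,176)],46); print(yaw(h[0]-h[3])-90,yaw(h[1]-h[2])-90)
t=C("tag bar top",[(563,239),(578,248),(647,268),(645,279)],116)
C("stand",[(536,202),(621,231),(602,276),(515,241)],40)
m=C("mug",[(597,102),(703,95),(655,45),(640,158)],95)
E
```

```text
plate [[288.6, 330.9], [478.6, 388.4], [508.0, 293.8], [317.5, 235.9]] [398.2 312.3] sides [198.5, 99.1, 199.0, 99.2]
16.85 16.89 16.92 17.25
handle top [[384.3, 339.1], [396.5, 342.4], [413.6, 285.7], [400.8, 282.3]] [398.8 312.4] sides [12.7, 59.2, 13.3, 59.2]
16.17 16.790000000000006
tag bar top [[570.2, 284.7], [584.1, 281.1], [643.0, 280.2], [645.5, 271.5]] [610.7 279.4] sides [14.4, 58.9, 9.1, 76.5]
stand [[568.3, 302.6], [655.5, 298.1], [656.5, 252.5], [562.4, 263.2]] [610.7 279.1] sides [87.4, 45.6, 94.7, 39.8]
mug [[564.7, 385.3], [638.7, 410.5], [589.5, 431.2], [613.0, 357.1]] [601.5 396. ] sides [78.2, 53.4, 77.8, 56.0]
```

```bash
cat > cover.py <<'E'
from pick import *
def cov(th,xe,ze,a=12.,y=0):
    t=np.radians(th);xd=np.array([np.cos(t),0,np.sin(t)]);n=np.array([-np.sin(t),0,np.cos(t)])
    return disp(*(np.array([xe,y,ze])+100*xd+a*n)),tilt(th)
E
python3 - <<'E'
from cover import *
np.set_printoptions(precision=0,suppress=True)
print(robot.ik([398.4,312.4,12],down(16.9)),robot.ik([398.4,312.4,200],down(16.9)))
for th,xe,ze in ((12,-80,160),(12,-80,122.5),(12,-101,122.5),(8,-101,121),(0,-101,120.5)):
    p,R=cov(th,xe,ze); print(p,robot.ik(p,R),robot.ik(p,R@np.diag([-1,1,-1])))
E
```

```text
[-29.  42. -22. 128.  51.  19. -79.] [-12.  28. -44. 120.  28.  43. -58.]
[558.  68. 193.] [ 12.  26. -35. 123.  36.  28. -41.] [ -43.   28.   42.  126.  -44.   27. -139.]
[558.  68. 155.] [  8.  28. -29. 125.  42.  23. -46.] [ 33.  45. -74. 123.  69.  52. 108.]
[537.  65. 155.] [  7.  27. -29. 127.  43.  22. -48.] [ 34.  44. -73. 126.  69.  50. 106.]
[539.  65. 147.] [ 10.  29. -32. 124.  38.  27. -43.] [ 33.  46. -74. 123.  65.  54. 110.]
[542.  65. 132.] [ 12.  34. -35. 119.  32.  37. -37.] [ 31.  51. -74. 118.  58.  61. 117.]
```

```bash
python3 - <<'E'
from cover import *
robot.grip(.55)
p=np.array([398.4,312.4]);R=down(16.9)
robot.movep([*p,150],R); robot.movel([*p,60],max_speed=200)
print(robot.movel([*p,12],max_speed=40,stop_force=10),robot.current_position())
robot.grip(0); print(robot.current_grip_width(),robot.current_position(),robot.current_contact_force())
robot.movel([*p,20],max_speed=40); robot.movel([*p,230],max_speed=200); print(robot.current_grip_width(),robot.current_contact_force(),robot.current_ft_torque())
save(frame("wrist"),"w10");save(frame("scene"),"s10",None,1.5); print(robot.current_t())
E
```

```text
False [398.50920012 312.43632152  12.19547447]
0.1544006827879918 [398.52973685 312.43312919  12.27259568] [ 0.16174166 -0.67396086  6.71288832]
0.15628303325626208 [-0.31550738 -0.04461085 -3.31352796] [ 0.02214843 -0.0003888  -0.02026664]
36.9333
```

View pics/w10.png

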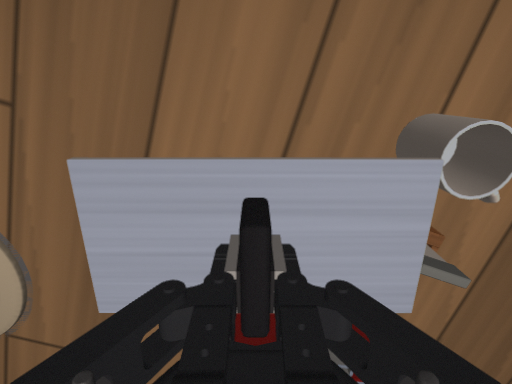

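View pics/s10.png

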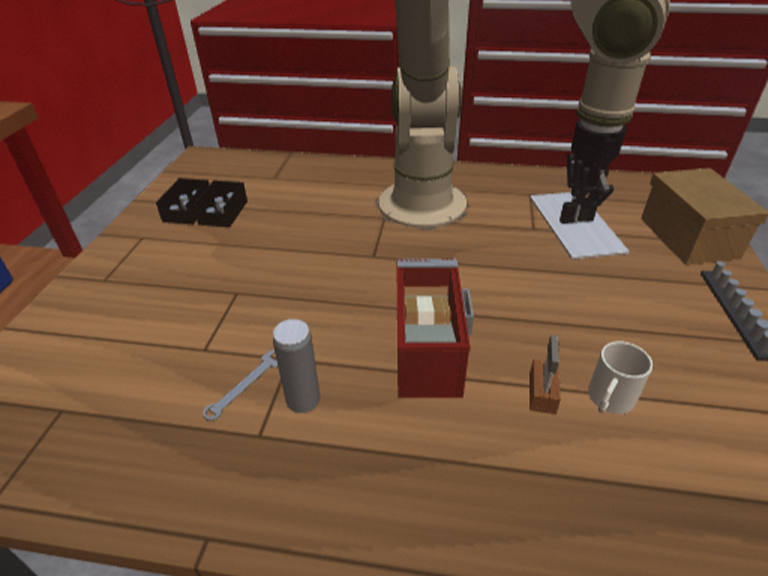

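```bash
python3 - <<'E'
from cover import *
np.set_printoptions(precision=1,suppress=True)
f=frame("wrist");p=robot.current_position();R=robot.current_ee_rot()
q=toplane(f,[(68,159.5),(442,159.5)],p[2]-6.2); print((q-p)@R)
robot.movep(*cov(12,-78,165)); print(robot.current_grip_width())
P,R=cov(12,-78,140); robot.movel(P,R,max_speed=80)
save(frame("wrist"),"w11");save(frame("scene"),"s11",(220,120,370,260),4); print(robot.current_t(),robot.current_position(),P)
E
```

```text
[[-50.    6.4 -99.6]
 [-50.1   6.   97.4]]
0.15483268955221052
38.6667 [560.1  68.7 173. ] [559.8  68.  172.5]
```

View pics/w11.png

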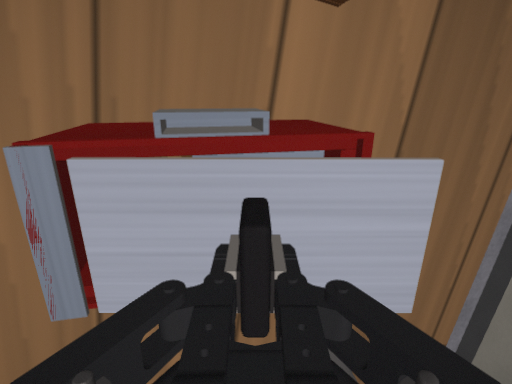

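View pics/s11.png

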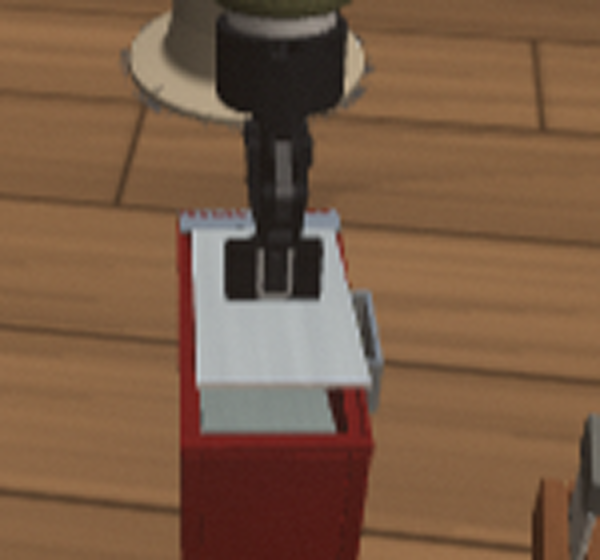

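```bash
python3 - <<'E'
import cv2,numpy as np
for n in ("w10","w11"):
    im=cv2.imread(f"pics/{n}.png"); 
    for r in (170,200,240,280,300):
        g=im[r].astype(int); hsv=cv2.cvtColor(im[r:r+1],cv2.COLOR_BGR2HSV)[0]
        m=np.where((hsv[:,1]<50)&(hsv[:,2]>140))[0]; m=m[(m>60)&(m<450)]; print(n,r,m.min(),m.max(),end=" | ")
    c=[np.where((cv2.cvtColor(im[:,k:k+1],cv2.COLOR_BGR2HSV)[:,0,1]<50)&(im[:,k,1]>140))[0] for k in (100,400)]; print([ (x[x>145].min()) for x in c])
E
```

```text
w10 170 69 441 | w10 200 76 434 | w10 240 84 426 | w10 280 92 417 | w10 300 97 413 | [np.int64(160), np.int64(160)]
w11 170 69 441 | w11 200 75 435 | w11 240 84 426 | w11 280 92 417 | w11 300 97 413 | [np.int64(160), np.int64(160)]
```

```bash
python3 - <<'E'
from cover import *
np.set_printoptions(precision=1,suppress=True)
f=frame("wrist")
print("lip corners in disp", (toplane(f,[(9,149),(52,147),(86,318),(51,321)],137)-DC)@RD)
def go(th,xe,ze,v=30,sf=10):
    P,R=cov(th,xe,ze); st=robot.movel(P,R,max_speed=v,stop_force=sf); print(th,xe,ze,st,robot.current_contact_force(),robot.current_position()-P); return st
if not go(12,-78,123):
    go(12,-101,123,20,8)
print(robot.current_grip_width())
save(frame("wrist"),"w12"); save(frame("scene"),"s12",(220,120,370,260),4); print(robot.current_t())
E
```

```text
lip corners in disp [[-109.5   55.6  137. ]
 [ -88.7   55.9  137. ]
 [ -91.4  -59.   137. ]
 [-112.3  -57.7  137. ]]
12 -78 123 False [ 0.7  0.6 -2.6] [ 0.   0.1 -0.1]
12 -101 123 False [-0.4 -0.2 -2.7] [0.1 0.  0. ]
0.15350689135400697
40.8333
```

View pics/w12.png

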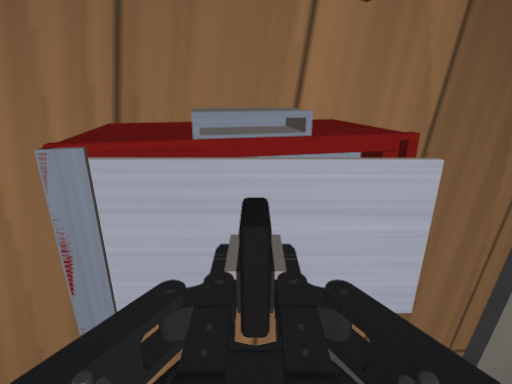

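View pics/s12.png

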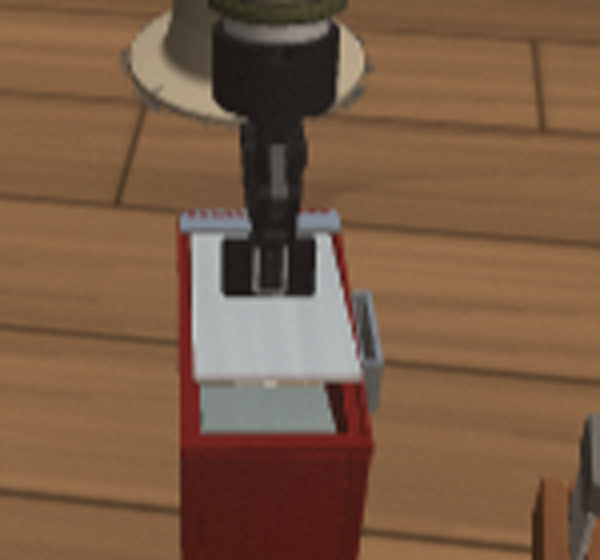

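```bash
python3 - <<'E'
from cover import *
np.set_printoptions(precision=1,suppress=True)
def go(th,xe,ze,v=30,sf=10):
    P,R=cov(th,xe,ze); st=robot.movel(P,R,max_speed=v,stop_force=sf); print(th,xe,ze,st,robot.current_contact_force(),robot.current_position()-P); return st
for th,ze in ((10,122.5),(8,122),(6,121.5),(4,121.2),(2,121),(1,120.9)):
    if go(th,-101,ze,25): break
print(robot.current_grip_width(),robot.current_t())
save(frame("wrist"),"w13"); save(frame("scene"),"s13",(220,120,370,260),4)
E
```

```text
10 -101 122.5 False [-0.6 -0.3 -2.8] [ 0.3  0.  -0.2]
8 -101 122 False [-0.1  0.1 -2.5] [ 0.1 -0.  -0.1]
6 -101 121.5 False [-0.5 -0.3 -2.9] [ 0.1  0.  -0. ]
4 -101 121.2 False [-0.3  0.4 -2.5] [ 0.1  0.  -0. ]
2 -101 121 False [ 0.4 -0.4 -3. ] [ 0.1  0.1 -0. ]
1 -101 120.9 False [-0.5 -0.5 -2.7] [0. 0. 0.]
0.15808639876664793 42.6083
```

View pics/w13.png

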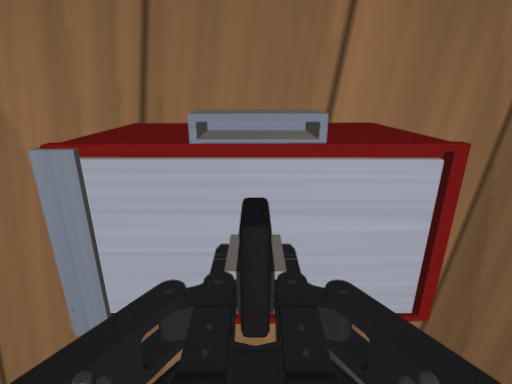

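View pics/s13.png

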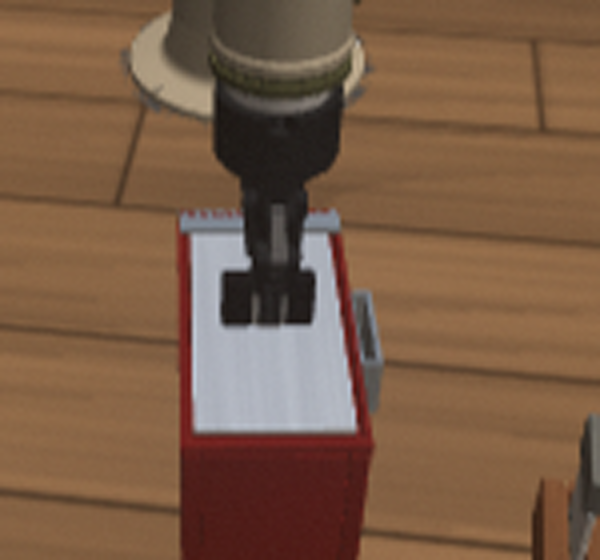

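```bash
python3 - <<'E'
from cover import *
np.set_printoptions(precision=1,suppress=True)
P,R=cov(0,-101,120.6); robot.movel(P,R,max_speed=10,stop_force=5)
P[2]-=3; print("contact",robot.movel(P,R,max_speed=10,stop_force=5),robot.current_position(),robot.current_position()[2]-12.2, robot.current_contact_force())
robot.grip(.4); robot.wait(.2)
p=robot.current_position(); robot.movel(p+[0,0,90],max_speed=100)
save(frame("wrist"),"w14",None,1.5); print(robot.current_t())
robot.movep([560,230,330],down(8)); f=frame("wrist"); save(f,"w15",None,1.5); np.savez("w15.npz",**f)
save(frame("scene"),"s15",(220,120,420,270),4)
E
```

```text
contact True [541.8  65.4 132.3] 120.08059658385788 [-0.1 -1.2  5.8]
44.9083
```

View pics/w14.png

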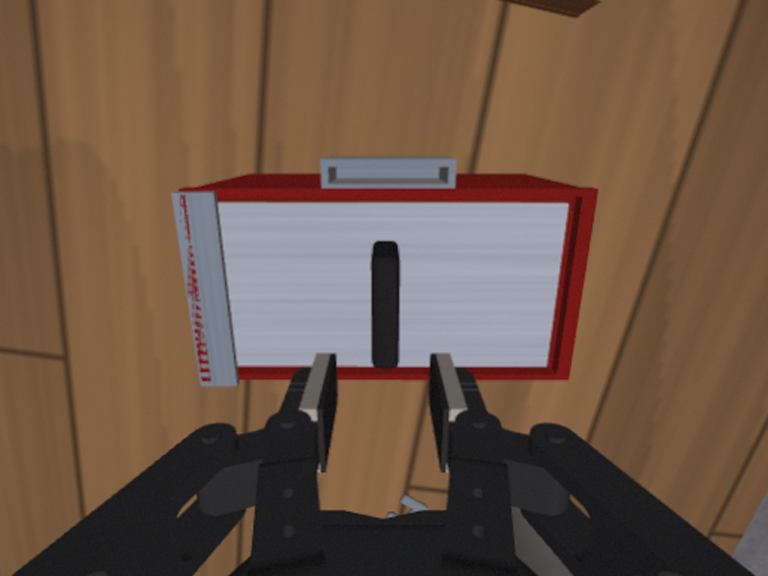

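View pics/w15.png

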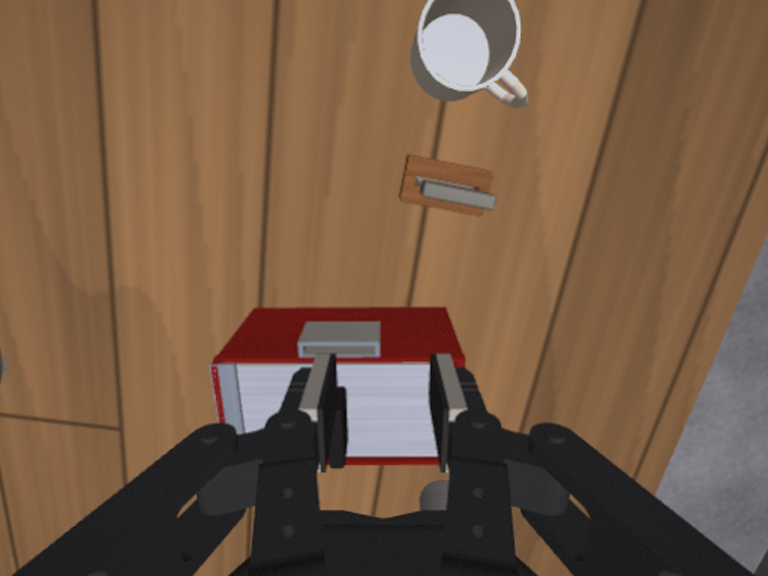

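View pics/s15.png

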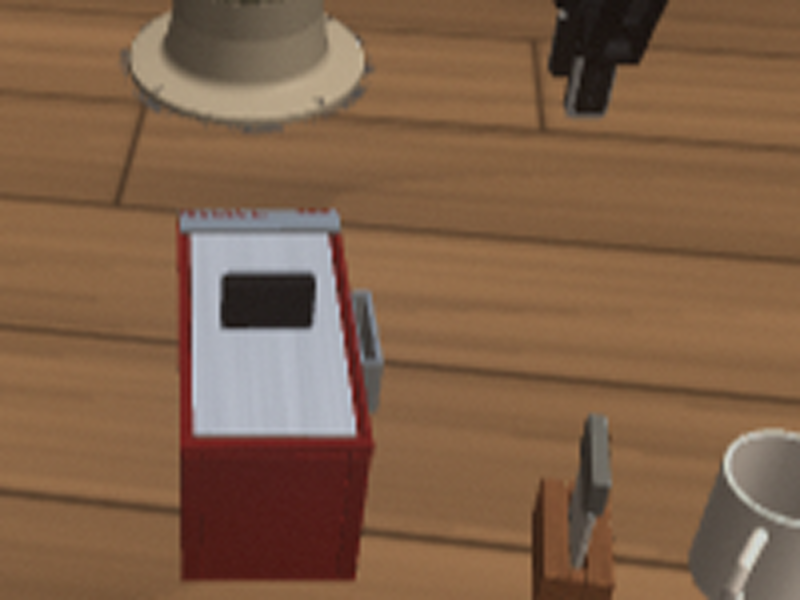

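```bash
python3 - <<'E'
from h import *
robot.movep([600,190,300],down(0)); f=frame("wrist"); save(f,"w16",(170,30,370,180),4); np.savez("w16.npz",**f)
print(robot.current_t())
E
```

```text
46.2333
```

View pics/w16.png

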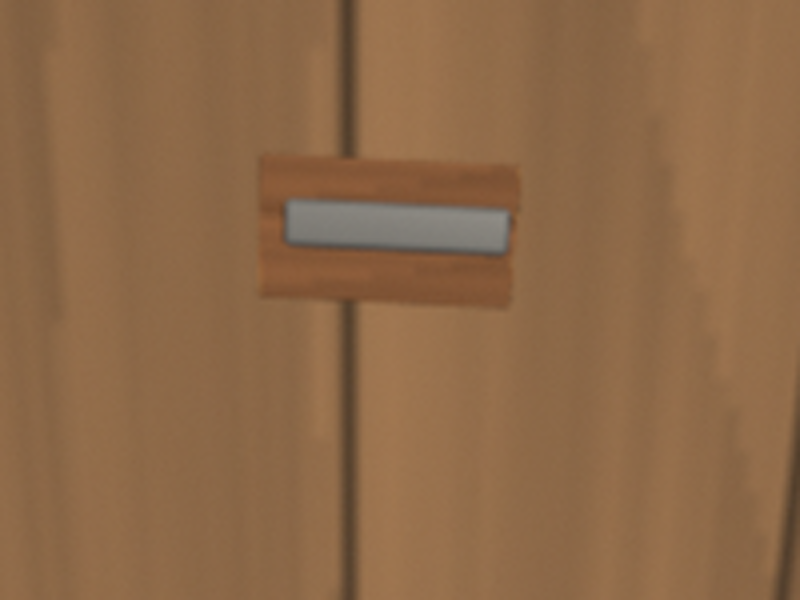

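```bash
python3 - <<'E'
from h import *
np.set_printoptions(precision=1,suppress=True)
f=dict(np.load("w16.npz")); T=lambda x,y:(170+x/4,30+y/4)
q=toplane(f,[T(285,200),T(509,209),T(506,254),T(284,244)],116);print(q,q.mean(0),np.linalg.norm(q-np.roll(q,-1,0),axis=1))
s=toplane(f,[T(261,155),T(519,167),T(511,307),T(261,296)],40);print(s.mean(0),np.linalg.norm(s-np.roll(s,-1,0),axis=1))
d=q[1]-q[0]+q[2]-q[3]; d2=s[1]-s[0]+s[2]-s[3]; print(np.degrees(np.arctan2(d[1],d[0])),np.degrees(np.arctan2(d2[1],d2[0])))
# holder from w14 view unknown pose; use w3
f=dict(np.load("w3.npz")); save(f,"h3",(220,10,330,60),7)
for a in (88,-92):
  print(robot.ik([609,278,85],down(a)),robot.ik([520,130,250],down(a+11)),robot.ik([520,130,160],down(a+11)))
E
```

```text
[[585.1 282.4 116. ]
 [644.  280.  116. ]
 [643.7 268.7 116. ]
 [584.7 271.5 116. ]] [614.4 275.6 116. ] [58.9 11.2 59.1 11. ]
[615.1 275.4  40. ] [82.9 43.3 83.2 43.4]
-2.53364984102191 -2.6802782522714406
[  2.1  50.9 -53.4 103.3  50.9  53.5  13.5] [ 25.4  34.7 -68.7 112.7  38.   59.5  38.1] [ 20.5  40.3 -62.3 117.9  47.   51.5  30.3]
[ -20.7   40.8  -13.6  104.9   15.2   36.1 -135.4] [  -3.2   21.5  -22.6  114.2   11.2   46.4 -113.2] [  -6.4   28.1  -19.1  119.4   15.7   34.8 -117.4]
```

View pics/h3.png

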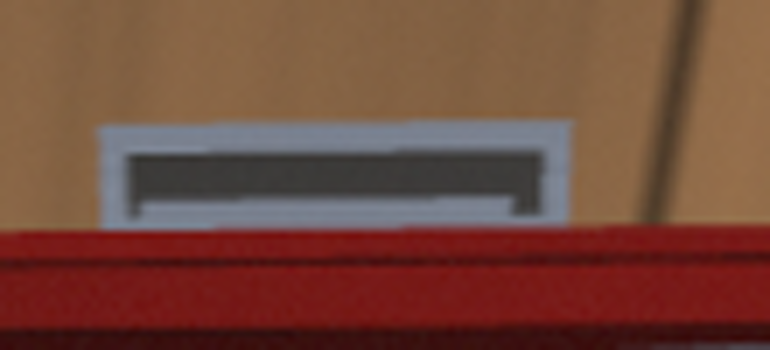

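```bash
python3 - <<'E'
from cover import *
p=disp(-8,-20,230); robot.movep(p,down(8.3)); p[2]=195; robot.movel(p); f=frame("wrist"); np.savez("w17.npz",**f)
save(f,"w17",(140,60,340,210),4)
print(f["position"],robot.current_t())
E
```

```text
[524.75738991 127.65407912 338.26170509] 47.3917
```

View pics/w17.png

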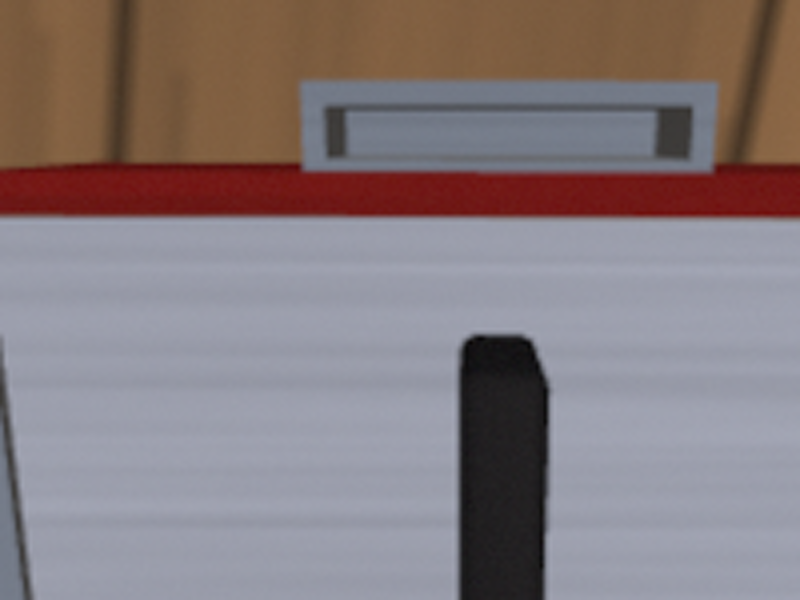

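```bash
python3 - <<'E'
from cover import *
np.set_printoptions(precision=1,suppress=True)
f=dict(np.load("w17.npz")); T=lambda x,y:(140+x/4,60+y/4)
def C(n,pts,z):
    q=toplane(f,[T(*p) for p in pts],z); d=q[1]-q[0]+q[2]-q[3]
    print(n,q.mean(0),np.linalg.norm(q-np.roll(q,-1,0),axis=1),np.degrees(np.arctan2(d[1],d[0])),"disp",(q.mean(0)-DC)@RD)
C("slot",[(325,105),(692,105),(691,158),(325,157)],125)
C("outer",[(300,82),(718,82),(714,173),(302,171)],125)
C("floor",[(345,109),(658,109),(656,157),(345,157)],85)
E
```

```text
slot [533.1 129.5 125. ] [63.7  8.8 64.4  8.6] 8.3913703304817 disp [ -0.2  64.7 125. ]
outer [533.1 130.1 125. ] [72.1 15.1 72.7 14.7] 8.332957414841516 disp [ -0.2  65.4 125. ]
floor [533.2 129.3  85. ] [64.6  9.5 64.9  9.5] 8.463926678688647 disp [-0.2 64.5 85. ]
```

```bash
python3 - <<'E'
from cover import *
np.set_printoptions(precision=1,suppress=True)
q=disp(-8,-20,300); robot.movel(q,max_speed=200); robot.grip(.45)
p=np.array([614.7,275.5]);R=down(-92.6)
robot.movep([*p,240],R); robot.movel([*p,130],max_speed=200)
print(robot.movel([*p,85],max_speed=40,stop_force=8),robot.current_position())
robot.grip(0); print(robot.current_grip_width(),robot.current_position(),robot.current_contact_force())
z0=robot.current_position()[2]
robot.movel([*p,150],max_speed=60); robot.movel([*p,250],max_speed=200)
print(robot.current_grip_width(),robot.current_contact_force(),z0)
R=down(-81.65); robot.movep([533.1,129.4,250],R); robot.movel([533.1,129.4,215],R)
f=frame("wrist"); save(f,"w18",None,1.5); np.savez("w18.npz",**f); save(frame("scene"),"s18",(220,100,420,250),4)
print(robot.current_t(),robot.current_position())
E
```

```text
False [614.9 275.6  85.3]
0.1294677159140669 [615.  275.6  85.4] [-0.2 -0.5  2.2]
0.12866545361442347 [-0.6  0.5 -1.2] 85.3867200557
55.3417 [533.6 130.3 215.5]
```

View pics/w18.png

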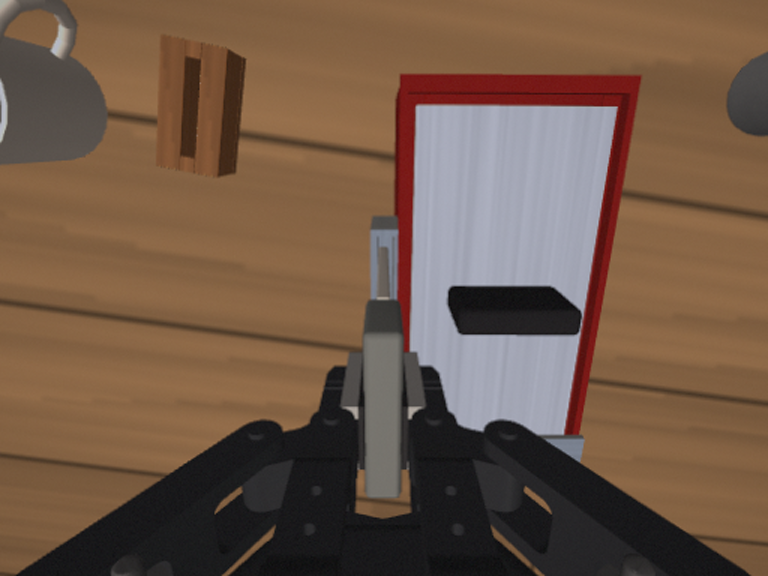

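View pics/s18.png

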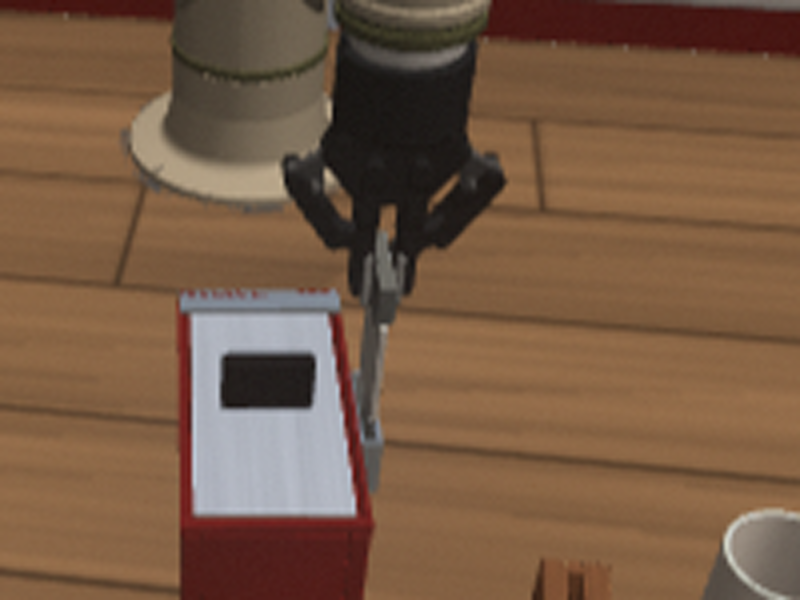

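```bash
python3 - <<'E'
from cover import *
np.set_printoptions(precision=1,suppress=True)
robot.wait(.3); print(robot.current_position())
x=[533.1,129.4]
st=robot.movel([*x,205],max_speed=40,stop_force=5); print(st,robot.current_position())
if not st:
    st=robot.movel([*x,164],max_speed=30,stop_force=5); print(st,robot.current_position(),robot.current_contact_force())
    if not st:
        st=robot.movel([*x,159],max_speed=10,stop_force=5); print(st,robot.current_position(),robot.current_contact_force())
f=frame("wrist"); save(f,"w19"); save(frame("scene"),"s19",(220,100,420,250),4)
E
```

```text
[533.3 129.4 215.5]
False [532.9 129.3 204.6]
False [533.3 129.4 164.2] [ 0.3  0.2 -0.6]
True [533.3 129.5 162.3] [-0.8 -0.2  5.4]
```

View pics/s19.png

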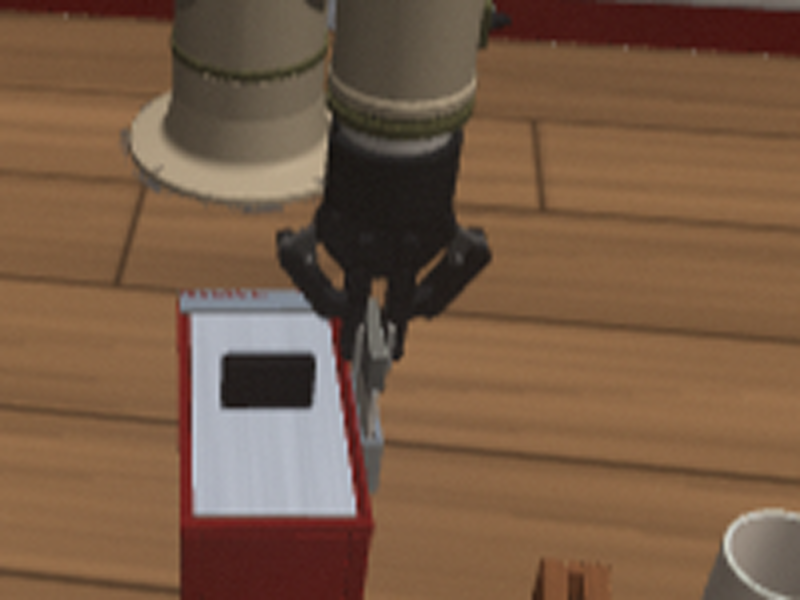

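```bash
python3 - <<'E'
from cover import *
np.set_printoptions(precision=1,suppress=True)
robot.grip(.27); robot.wait(.2)
p=robot.current_position(); robot.movel(p+[0,0,80],max_speed=80)
robot.movep([480,-60,380],down(8)); robot.wait(.3)
f=frame("wrist"); save(f,"w20",None,1.5); save(frame("scene"),"s20",None,1.5); save(frame("top"),"t20",None,1.5); save(frame("scene"),"s21",(220,140,420,290),4)
print(robot.current_t())
E
```

```text
61.8
```

View pics/s20.png

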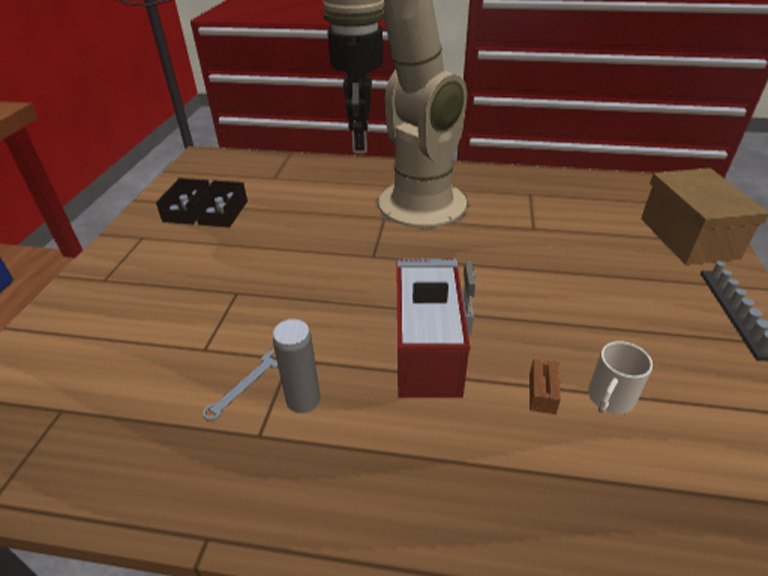

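View pics/w20.png

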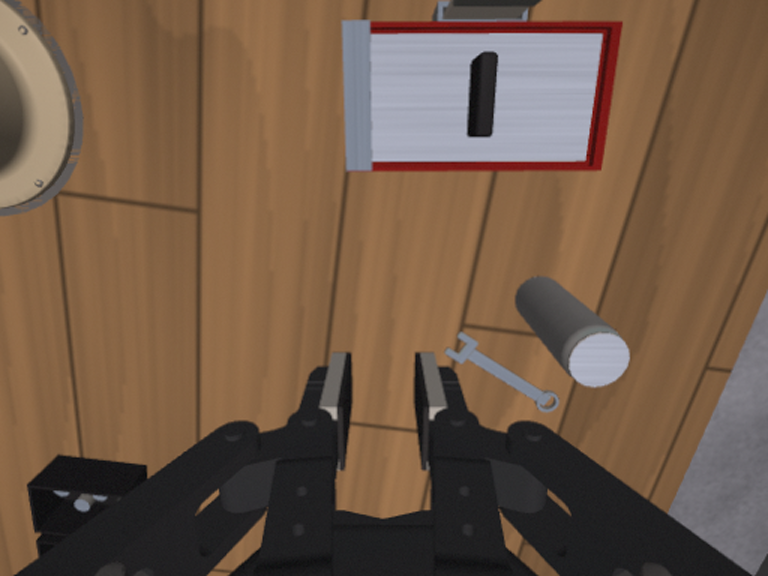

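View pics/t20.png

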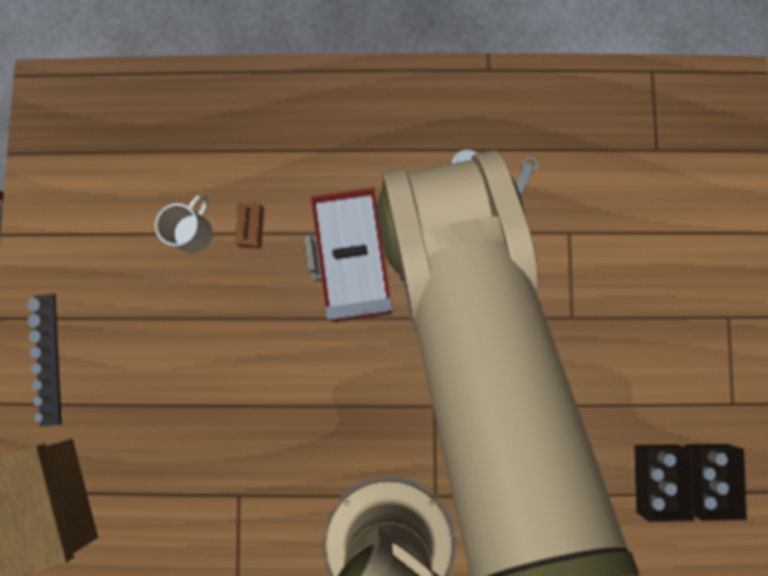

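View pics/s21.png

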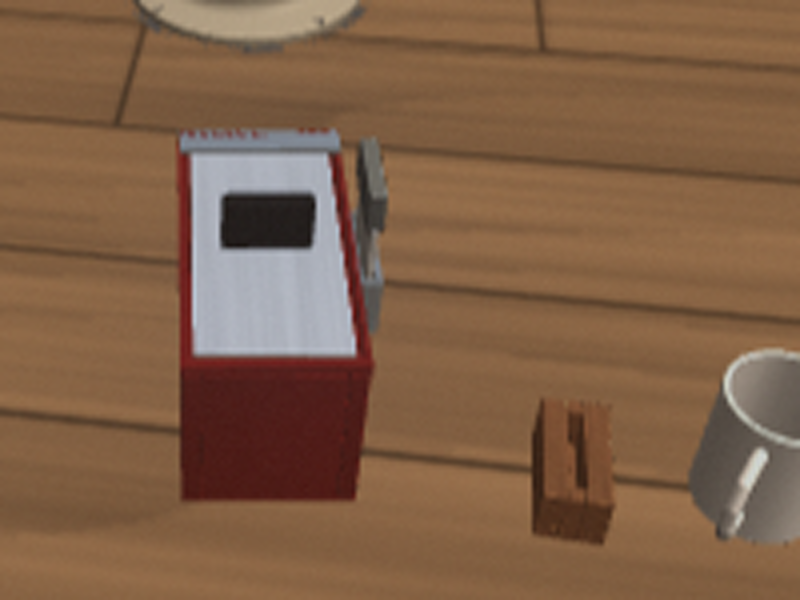

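```bash
python3 -c "
from bench import robot
robot.close_job(); print(robot.current_t())"
```

```text
the job is handed in; nothing more can be done
the job is handed in; nothing more can be done
```

The dispenser is refilled, covered and tagged, and I handed the job in at about 62 s of the 210 s allowed.

- **Cartons:** there were three on the bench. I laid each crosswise in the lane and all three slid down into one row at the stop. The wrist pictures showed this after each one.
- **Cover:** I tilted it 12°, hooked it under the lip without contact, and lowered it until it touched the ledges (about 6 N). Its underside then read 120.1 mm against the 120 mm expected. The pictures show it lying flat inside the guards with its end under the lip.
- **Tag:** it went in without rubbing and stopped on the holder floor, with the foot at about 85 mm. It was still standing in the holder after I let go.

**Last checks:** the final pictures show no cartons left on the bench. The can, wrench and mug look unmoved and the robot is clear of everything.

**Problems and disagreements:**
- The first placing move, at 20° tilt, was refused because of joint ranges. I laid the cartons at 11° tilt instead, which worked.
- My rough reading of the cover handle from the top camera was about 7 mm off the wrist camera's. I used the wrist reading, which agreed with the plate corners.
- The lip corners I read from the tilted pose were about 1 to 2 mm off my model of the dispenser, which was within the clearance.

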